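# Pack the seal tray and hold the seal down in its sprung ring

### The job

Pack the red ink bottle and the black date stamp upright, side by side, into the small blue-walled bay of the seal tray and let go of them. Then set the round office seal into the tray's yellow sprung ring and press it all the way down against the spring; finish while still holding it pressed down with the gripper, so that I can slide the keeper over it. Leave everything else on the desk where it is.

Things in the scene. Friction and masses are not known exactly. Their poses are not given: they have to be found in the camera images.
- bay_floor (a point): centre of the floor of the blue-walled open bay on the fixed white tray (plate 104 x 196 mm), 5 mm above the desk, z up. Bay inside 80 mm along x, 48 along y; walls 5 thick, tops 17 above this floor. It just takes bottle and date stamp in a row along x, the stamp's 30 mm side along x (16 mm of play in all). The ring's centre lies 100 mm away along +y
- ring_top (a point): centre of the yellow sprung ring's top face, moving with it; outside 66 mm, hole 46, 8 thick, top 38 mm above the desk when up, axes as the bay's. Four 7 mm steel guide posts stand round it, 38 mm from its axis (diagonal to x and y), tops 40 mm above the desk. Under the hole only the tray plate
- ring (a joint): how far the ring is pressed down: 0 up at rest, 0.014 m at its lower stop. Springs back when released; about 3 N starts it, about 13 N holds it at the stop
- seal_mid (a point): round office seal, standing, z up, about 160 g: centre half-way up its 78 mm. From the bottom: brass plug 40 mm across (edge chamfered to 34), 14 high, goes into the ring; red flange 56 across, its flat underside (14 up) rests on the ring, tapering to 24 across at 32 up; straight dark wooden handle 24 across from 32 to 74 up, rounded top at 78
- ink_mid (a point): red round ink bottle with white cap and a paper band, standing: centre half-way up its 74 mm; body 34 mm across up to 58 mm above the bottom, cap 32 mm across. z up. About 70 g
- dater_mid (a point): black upright date stamp with green window and green top patch, standing: centre half-way up its 74 mm; straight block 30 mm along its x and 38 mm along its y. z up. About 90 g
- gluestick: bystander, to be left alone: blue glue stick with an orange cap, 28 across, 84 tall, standing (mm); origin at the centre of its underside
- clip_pink: bystander, to be left alone: pink binder clip, 26 x 16 x 20 (mm); origin at the centre of its underside
- clip_teal: bystander, to be left alone: teal binder clip, 26 x 16 x 20 (mm); origin at the centre of its underside
- mouse: bystander, to be left alone: black computer mouse with a red wheel, 104 x 58 x 30 (mm); origin at the centre of its underside
- cup: bystander, to be left alone: light-blue closed yoghurt cup, 82 across, 78 tall (mm); origin at the centre of its underside
- stapler: bystander, to be left alone: red and black stapler, 150 x 34 x 50 (mm); origin at the centre of its underside
- tape: bystander, to be left alone: roll of clear tape lying flat, 90 across, 18 high (mm); origin at the centre of its underside
There are look-alikes about, which are no part of the job. Leave any purple look-alike of the part that bears dater_mid alone.

How it is judged (in metres and radians):
On the way, in this order (a step that is already met when the one before it is completed fails the run):
1. ink bottle and date stamp both stand in the bay, released (x of ink_mid in the frame of bay_floor between -0.027 and 0.027 m and y of ink_mid in the frame of bay_floor between -0.012 and 0.012 m and z of ink_mid in the frame of bay_floor between 0.033 and 0.041 m and angle between each of ink_mid, dater_mid's own z axis and vertical below 0.12 rad and contact force between each of ink, dater and the fingers below 0.3 N and linear speed of each of ink, dater below 0.05 m/s and x of dater_mid in the frame of bay_floor between -0.027 and 0.027 m and y of dater_mid in the frame of bay_floor between -0.012 and 0.012 m and z of dater_mid in the frame of bay_floor between 0.033 and 0.041 m), for 0.2 s.
2. the seal sits in the ring and the gripper presses it down to the stop (value of joint ring above 0.0105 m and horizontal distance between seal_mid and ring_top below 0.007 m and z of seal_mid in the frame of ring_top between 0.021 and 0.029 m and angle between seal_mid's own z axis and vertical below 0.12 rad and contact force between seal and the fingers above 2 N), for 0.3 s.
At the end, for the whole second after the job is handed in: Bottle and date stamp stand on the bay floor (4 mm, 0.12 rad), at rest, untouched by the fingers; the seal sits in the ring (7 mm off axis, 4 mm in height, 0.12 rad), ring down over 10.5 of 14 mm, and the fingers bear on the seal with over 2 N, through the last second (all of step 1 and all of step 2); the arm keeps its last pose, push and grip.
It fails at once if a bystander was pushed more than 30 mm from its place (distance of any of gluestick, clip_pink, clip_teal, mouse, cup, stapler, tape from where it was at the start of the episode above 0.03 m).
It also fails if it takes over 72 s, if anything falls off the work surface, if the arm or the gripper's body presses on something with over 40 N, if the wrist force passes 120 N, or if a joint passes its speed limit or range.

### The arm

A 6-joint arm with a two-finger parallel gripper is mounted at the origin on the work surface. World frame = base frame: x ahead of the robot, y to its left, z up, the work surface at z = 0. Lengths are in mm, angles in degrees, forces in N, time in s.
With the tool pointing down it reaches from about 300 to 850 mm from the base axis. Payload 4.2 kg.
Tool frame: the origin (TCP) lies on the front face of the gripper's body, between the roots of the fingers; the fingertips stand 78 mm ahead of it and the grasp point (between the pads) lies 60 mm ahead of it; x points along the fingers, y is the direction in which the jaws open and shut, and the axes are right-handed (so a half turn about x gives the same grasp; the last joint's range is limited). The gripper opens to 91 mm and grips with 3 to 60 N. Pads are 32 mm wide; open, the fingers measure 118 mm over their backs; the gripper's body (76 mm by 178 mm) begins 60 mm behind the grasp point.
Start: joints at [-67.494, 18.312, 89.639, -0, 72.044, -1.146], TCP at [230.678, -526.709, 292.276] pointing down, gripper open.
Joint ranges: [-177.97, 177.97], [-48.28, 115.42], [12.27, 149.76], [-77.06, 257.06], [2.81, 150.46], [-146.56, 146.56]. Speed limits (degrees/s): [147.25, 147.25, 180, 180, 180, 180].

### API

Orientations are given as [roll, pitch, yaw] about the fixed x, y, z axes, in that order (R = Rz(yaw) Ry(pitch) Rx(roll)).
In Python, from workcell import status, viewer, env gives the robot as it stands. The module is installed in compiled form; this text tells all that it offers.
- The arm moves only by the tool move_arm, never from a script. Its argument "moves" is a list of rows, each a list of 3 entries, a list of its own where there are three numbers: the shift along the tool's x, y, z in cm, then the turn about the tool's x in rad, then the gripper's target within -1 to 1 (fully open at 1, half-way at 0, shut at -1). A call has 1 to 20 rows; each row is the pose to reach, as a shift and turn from the pose commanded when the call began, along the tool's axes at that moment; what a row does not reach only later rows make up. A row lasts 1/8 s, in which the tool goes at most 62.5 mm and 10.7 degrees, less where a joint would pass 70% of its speed; a pose out of reach is approached as far as the arm can. A call with a gripper value outside its range is refused whole. The fingers move at their own pace and stop on an object; "force" is the grip in N (left out, the last holds). Time passes only in rows, so rows that repeat a pose let the fingers close. It gives the time, the measured TCP pose, the force and the opening at its end, in the units of the state.
- status.state(): the state, without advancing time (a new reading comes with each control period).
- viewer.grab_frame(name): name is "side" or "top"; returns the picture (384x512x3 uint8, red, green, blue); there is no depth.
- viewer.get_calibration(name): a dict with "camera_matrix" (3x3 intrinsics, pixels), "D" ([k1, k2, p1, p2, k3] as OpenCV has them; the pictures are not rectified), "eye" and "rotation" of the camera in the world. Camera axes: x right, y down, z forward; pixel columns grow to the right and rows downward; lengths in mm; the calibration is good to about 2 mm. A picture is of the moment at which its call begins. get_calibration takes no time and is no camera call.
- env.job_done(): hands the job in, once; it reports no verdict.
The state is a dict: "time_s": time; "qpos": joint angles; "qvel": joint speeds; "effort": joint torques, N m; "ee_pos": TCP position; "ee_rot": TCP orientation; "force": force on the tool from outside, world axes, zero at the start; "torque": the same for the moment, N m; "gripper_width": finger opening in mm.
Only numpy, scipy, OpenCV 4.12 (cv2) and the standard library are available. Lean on these libraries where they do the work, as an engineer would, in place of code of your own. Each camera call takes 0.05 s, during which the arm holds its last target.

## Working session

There is one attempt and no reset: what is moved stays moved. The work goes in short steps, Python scripts to look and compute and a tool call to move; the robot and the scene stay as the last step left them, time stands still between calls to the robot, and variables do not carry over. Pictures are saved under pics/ and viewed, and the job is handed in when it is done.

Besides the shell and the picture viewer there is one more tool, called after "Call:" as a command line: name --argument value ..., lists and objects as JSON in quotes. move_arm: Moves the arm, as the interface text tells. Its arguments: {"type":"object","properties":{"moves":{"type":"array","items":{"type":"array"}},"force":{"type":"number"}},"required":["moves"]}

```bash
mkdir -p pics
cat > h.py <<'E'
import numpy as np, cv2
from workcell import status, viewer, env
def grab(n,f):
    im=viewer.grab_frame(n); cv2.imwrite('pics/'+f,cv2.cvtColor(im,cv2.COLOR_RGB2BGR)); return im
def ray(n,px):
    c=viewer.get_calibration(n)
    p=cv2.undistortPoints(np.array([[px]],float),np.array(c['camera_matrix'],float),np.array(c['D'],float))[0,0]
    R=np.array(c['rotation'],float); return np.array(c['eye'],float),R@np.array([p[0],p[1],1.])
def onz(n,px,z):
    e,d=ray(n,px); return e+d*(z-e[2])/d[2]
def proj(n,P):
    c=viewer.get_calibration(n);R=np.array(c['rotation'],float)
    q=R.T@(np.array(P,float)-np.array(c['eye'],float))
    return cv2.projectPoints(q.reshape(1,1,3),np.zeros(3),np.zeros(3),np.array(c['camera_matrix'],float),np.array(c['D'],float))[0].ravel()
E
python3 - <<'E'
from h import *
for n in('top','side'):
    grab(n,n+'0.png'); c=viewer.get_calibration(n); print(n,c)
print(status.state())
E
```

```text
top {'camera_matrix': array([[495.32862877,   0.        , 253.44259189],
       [  0.        , 495.32862877, 194.1600129 ],
       [  0.        ,   0.        ,   1.        ]]), 'D': array([-0.13712221,  0.        ,  0.        ,  0.        ,  0.        ]), 'eye': array([ 437.56364991,  -37.56137496, 1320.13626918]), 'rotation': array([-173.91307401,    0.74041978,  -91.20399171])}
side {'camera_matrix': array([[357.40673288,   0.        , 250.40042134],
       [  0.        , 357.40673288, 193.56332541],
       [  0.        ,   0.        ,   1.        ]]), 'D': array([0.03584877, 0.        , 0.        , 0.        , 0.        ]), 'eye': array([ 384.46707739, -648.82772241,  645.03238345]), 'rotation': array([-1.31678294e+02,  4.81015673e-02, -1.87486534e+01])}
{'time_s': 0.1, 'qpos': array([-6.74945955e+01,  1.83501148e+01,  8.96990768e+01,  5.42439392e-05,
        7.20434157e+01, -1.14549834e+00]), 'qvel': array([ 0.04859378, -0.11479035, -0.12119696,  0.03703493, -0.04703345,
        0.01720747]), 'effort': array([-1.92210546e-04, -4.13334775e+01, -2.32508790e+01,  7.28944922e-02,
        4.21377621e-02, -6.18842432e-05]), 'ee_pos': array([ 230.55218643, -526.40903738,  291.48512365]), 'ee_rot': array([-91.17740736,  89.90739264, 112.47347874]), 'force': array([ 0.55759766, -0.79842376, -0.86137933]), 'torque': array([ 0.02490106, -0.02993309,  0.00690094]), 'gripper_width': 90.93828062696986}
```

```bash
python3 - <<'E'
s=open('h.py').read()
s=s.replace("np.array(c['rotation'],float)","rot(c['rotation'])").replace("def grab","from scipy.spatial.transform import Rotation as Ro\ndef rot(r): return Ro.from_euler('xyz',np.array(r,float),degrees=True).as_matrix()\ndef grab",1)
open('h.py','w').write(s)
import cv2
for n in('top','side'):
    cv2.imwrite(f'pics/{n}0b.png',cv2.resize(cv2.imread(f'pics/{n}0.png'),(800,600),interpolation=cv2.INTER_CUBIC))
E
cat h.py; python3 -c "
from h import *
for n in('top','side'):
  print(rot(viewer.get_calibration(n)['rotation']).round(3))
print(rot(status.state()['ee_rot']).round(3))"
```

```text
import numpy as np, cv2
from workcell import status, viewer, env
from scipy.spatial.transform import Rotation as Ro
def rot(r): return Ro.from_euler('xyz',np.array(r,float),degrees=True).as_matrix()
def grab(n,f):
    im=viewer.grab_frame(n); cv2.imwrite('pics/'+f,cv2.cvtColor(im,cv2.COLOR_RGB2BGR)); return im
def ray(n,px):
    c=viewer.get_calibration(n)
    p=cv2.undistortPoints(np.array([[px]],float),np.array(c['camera_matrix'],float),np.array(c['D'],float))[0,0]
    R=rot(c['rotation']); return np.array(c['eye'],float),R@np.array([p[0],p[1],1.])
def onz(n,px,z):
    e,d=ray(n,px); return e+d*(z-e[2])/d[2]
def proj(n,P):
    c=viewer.get_calibration(n);R=rot(c['rotation'])
    q=R.T@(np.array(P,float)-np.array(c['eye'],float))
    return cv2.projectPoints(q.reshape(1,1,3),np.zeros(3),np.zeros(3),np.array(c['camera_matrix'],float),np.array(c['D'],float))[0].ravel()
[[-0.021 -0.994  0.106]
 [-1.     0.022  0.011]
 [-0.013 -0.106 -0.994]]
[[ 0.947 -0.214  0.24 ]
 [-0.321 -0.629  0.707]
 [-0.001 -0.747 -0.665]]
[[-0.001  0.401 -0.916]
 [ 0.001 -0.916 -0.401]
 [-1.    -0.002 -0.   ]]
```

View pics/top0b.png

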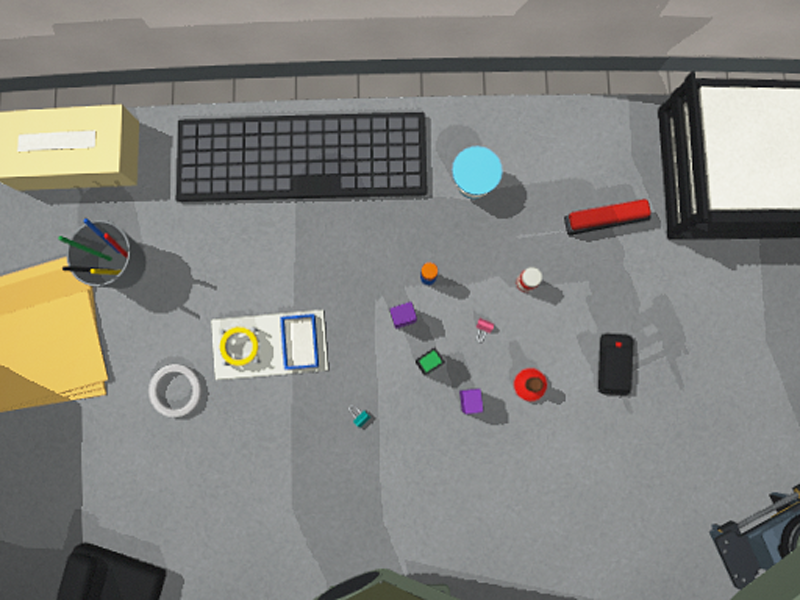

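View pics/side0b.png

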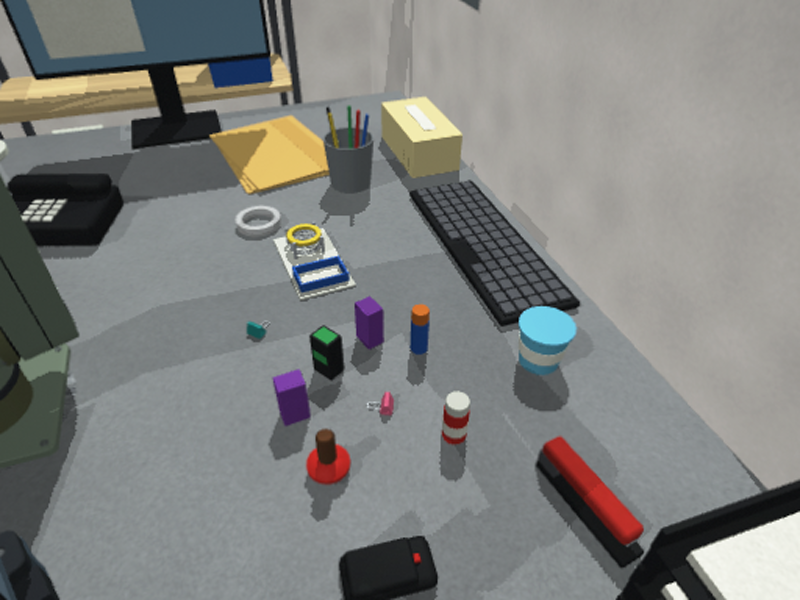

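Top view (800x600 scale) shows the tray at (268,345), with the ring at (239,346) and the bay at (300,343). The ink cap is at (532,278), the dater's green patch at (430,361) and the seal at (531,385). Purple look-alikes stand at (403,315) and (472,401). The side view agrees.

```bash
cat > m.py <<'E'
from h import *
def blob(im,lo,hi,box,big=True):
    hsv=cv2.cvtColor(im,cv2.COLOR_RGB2HSV)
    m=cv2.inRange(hsv,np.array(lo),np.array(hi)); k=np.zeros_like(m); x0,y0,x1,y1=[int(b*.64) for b in box]; k[y0:y1,x0:x1]=255; m&=k
    cs,_=cv2.findContours(m,cv2.RETR_EXTERNAL,cv2.CHAIN_APPROX_NONE)
    return max(cs,key=cv2.contourArea)
def cen(c):
    M=cv2.moments(c); return M['m10']/M['m00'],M['m01']/M['m00']
def world(n,c,z): return np.array([onz(n,p.ravel(),z)[:2] for p in c],np.float32)
E
python3 - <<'E'
from m import *
t=cv2.cvtColor(cv2.imread('pics/top0.png'),cv2.COLOR_BGR2RGB); s=cv2.cvtColor(cv2.imread('pics/side0.png'),cv2.COLOR_BGR2RGB)
def tri(a,b):
    e1,d1=ray('top',a);e2,d2=ray('side',b)
    A=np.c_[d1,-d2]; x=np.linalg.lstsq(A,e2-e1,rcond=None)[0]; p,q=e1+x[0]*d1,e2+x[1]*d2
    return ((p+q)/2).round(1),np.linalg.norm(p-q).round(1)
def show(name,n,c,z):
    w=world(n,c,z); print(name,n,np.round(cen(c),1),'cen@z',onz(n,cen(c),z).round(1),'rect',[np.round(v,1) for v in cv2.minAreaRect(w)])
c=blob(t,(0,0,150),(180,60,255),(515,262,550,295)); show('cap','top',c,74); a=cen(c)
c2=blob(s,(0,0,150),(180,60,255),(435,385,480,412)); show('cap','side',c2,74); print(tri(a,cen(c2)))
c=blob(t,(45,120,60),(80,255,255),(410,340,450,380)); show('dater','top',c,74); a=cen(c)
c2=blob(s,(45,120,60),(80,255,255),(305,320,345,352)); show('dater','side',c2,74); print(tri(a,cen(c2)))
c=blob(t,(0,60,20),(15,230,140),(515,365,550,405)); show('seal handle','top',c,76); a=cen(c)
c2=blob(s,(0,60,20),(15,230,140),(305,422,345,445)); show('seal handle','side',c2,76);print(tri(a,cen(c2)))
c=blob(t,(0,180,120),(10,255,255),(500,355,560,410)); show('flange','top',c,16)
c=blob(t,(22,120,120),(34,255,255),(210,320,265,372)); show('ring','top',c,38);a=cen(c)
c2=blob(s,(22,120,120),(34,255,255),(275,215,330,255)); show('ring','side',c2,38);print(tri(a,cen(c2)))
c=blob(t,(105,120,60),(125,255,255),(275,305,325,375)); show('bay','top',c,22)
c2=blob(s,(105,120,60),(125,255,255),(285,250,355,295)); show('bay','side',c2,22)
c=blob(t,(0,0,185),(180,40,255),(205,300,335,385)); show('tray','top',c,5)
c=blob(t,(8,120,120),(18,255,255),(410,255,445,285)); show('glue','top',c,84)
for b in((385,295,420,330),(455,385,490,420)):
    c=blob(t,(125,80,60),(150,255,255),b); show('purple','top',c,74)
c=blob(t,(150,80,100),(175,255,255),(465,310,500,345)); show('pink','top',c,15)
c=blob(t,(80,120,50),(95,255,255),(345,400,375,432)); show('teal','top',c,15)
E
python3 - <<'E'
import cv2
t=cv2.imread('pics/top0.png')
cv2.imwrite('pics/crop0.png',cv2.resize(t[160:275,130:360],(800,400),interpolation=cv2.INTER_NEAREST))
E
```

```text
cap top [340.2 176.6] cen@z [ 610.8 -245.9   74. ] rect [array([ 611.1, -245.5]), array([30.9, 28.3]), np.float64(88.8)]
cap side [291.5 256. ] cen@z [ 607.5 -246.3   74. ] rect [array([ 603.1, -244.4]), array([30.2, 44.4]), np.float64(71.3)]
(array([ 609.5, -245.6,   72.8]), np.float64(3.0))
dater top [275.  230.7] cen@z [477.2 -76.4  74. ] rect [array([477.1, -76.1]), array([22.3, 30.7]), np.float64(32.3)]
dater side [207.6 214.2] cen@z [476.4 -76.4  74. ] rect [array([476.4, -76.5]), array([23. , 30.9]), np.float64(30.6)]
(array([476.8, -76.3,  73.8]), np.float64(0.8))
seal handle top [342.  245.8] cen@z [ 435.3 -243.5   76. ] rect [array([ 434.9, -243.5]), array([30.3, 20. ]), np.float64(88.5)]
seal handle side [207.7 279.3] cen@z [ 435.3 -247.3   76. ] rect [array([ 435.5, -246.6]), array([17.8, 21.4]), np.float64(71.1)]
(array([ 435.5, -244.2,   71.7]), np.float64(0.4))
flange top [339.  245.7] cen@z [ 435.8 -245.5   16. ] rect [array([ 436.3, -245.6]), array([52.9, 49.8]), np.float64(88.5)]
ring top [152.4 221.2] cen@z [509.4 241.5  38. ] rect [array([510.1, 241.3]), array([61
[... 443 characters left out ...]
221.1] cen@z [511.3 230.3   5. ] rect [array([513. , 196.5]), array([104.3, 194.4]), np.float64(3.9)]
glue top [274.5 172.9] cen@z [622.5 -78.7  84. ] rect [array([622.2, -78.6]), array([22.7, 25.5]), np.float64(88.4)]
purple top [257.8 201.2] cen@z [552.6 -34.9  74. ] rect [array([552.7, -35.1]), array([34.5, 37.6]), np.float64(17.2)]
purple top [301.3 256.5] cen@z [ 411.3 -140.7   74. ] rect [array([ 411.3, -140. ]), array([35.1, 37.4]), np.float64(88.6)]
pink top [310.2 208. ] cen@z [ 536.8 -172.8   15. ] rect [array([ 536.9, -172.3]), array([28.3, 16.7]), np.float64(62.0)]
teal top [231.1 267.8] cen@z [384.4  39.1  15. ] rect [array([384. ,  39.2]), array([14.8, 25.9]), np.float64(43.8)]
```

View pics/crop0.png

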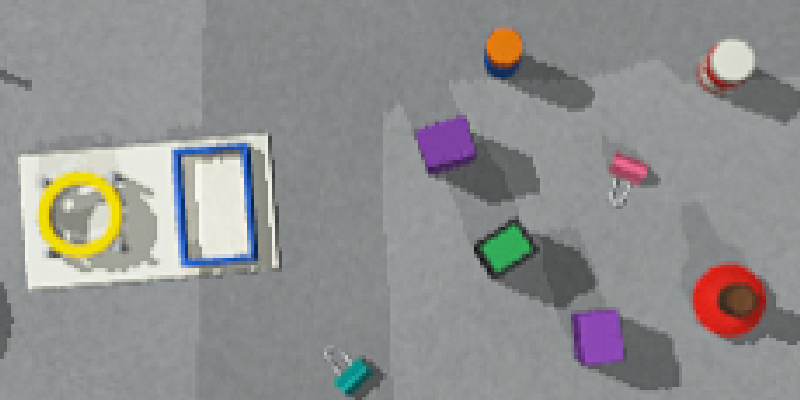

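```bash
cat >> h.py <<'E'
def plan(x,y,z,yaw_y):
    s=status.state(); R=rot(s['ee_rot']); d=R.T@(np.array([x,y,z])-s['ee_pos'])/10
    yaw=np.degrees(np.arctan2(R[1,1],R[0,1])); t=np.radians(yaw-yaw_y)
    print('t',round(s['time_s'],2),'pos',s['ee_pos'].round(1),'yaw_y',yaw.round(2),'tilt',R[:,0].round(4),'F',s['force'].round(1),'w',round(s['gripper_width'],1),'q6',s['qpos'][5].round(0))
    print('-> shift cm',d.round(2),'turn',round(t,3))
E
python3 -c "
from h import *
plan(610.5,-245.5,250,-86.3)"
```

```text
t 0.1 pos [ 230.6 -526.4  291.5] yaw_y -66.35 tilt [-6.0e-04  1.5e-03 -1.0e+00] F [ 0.6 -0.8 -0.9] w 90.9 q6 -1.0
-> shift cm [  4.17 -10.48 -46.07] turn 0.348
```

Call:
move_arm --moves '[[[0.3,-0.8,-3.5],0.03,1],[[0.6,-1.6,-7],0.06,1],[[0.9,-2.4,-10.5],0.09,1],[[1.3,-3.2,-14],0.12,1],[[1.6,-4,-17.5],0.15,1],[[1.9,-4.8,-21],0.18,1],[[2.2,-5.6,-24.5],0.21,1],[[2.5,-6.4,-28],0.24,1],[[2.8,-7.2,-31.5],0.27,1],[[3.2,-8,-35],0.3,1],[[3.5,-8.8,-38.5],0.32,1],[[3.8,-9.6,-42],0.34,1],[[4.1,-10.2,-44.8],0.348,1],[[4.2,-10.5,-46],0.348,1],[[4.2,-10.5,-46],0.348,1],[[4.2,-10.5,-46],0.348,1]]'

```text
time_s: 2.1
ee_pos: [609.1, -246.7, 250.3]
ee_rot: [26.1, 90.0, -150.3]
force: [-0.1, -0.1, 0.3]
gripper_width: 91.4
```

```bash
python3 -c "
from h import *
plan(610.5,-245.5,106,-86.3)
for n in('top','side'):
  im=grab(n,n+'1.png')
a=cv2.imread('pics/top1.png')[120:260,260:420];b=cv2.imread('pics/side1.png')[130:340,170:410]
cv2.imwrite('pics/c1.png',np.hstack([cv2.resize(a,(400,350)),cv2.resize(b,(400,350))]))
print(proj('top',[610.5,-245.5,190-18]),proj('side',[610.5,-245.5,172]))"
```

```text
t 2.1 pos [ 609.1 -246.7  250.3] yaw_y -86.33 tilt [-6.e-04 -3.e-04 -1.e+00] F [-0.1 -0.1  0.3] w 91.4 q6 63.0
-> shift cm [14.43 -0.11 -0.15] turn -0.0
[346.68434203 170.83116177] [296.77997305 221.44600794]
```

View pics/c1.png

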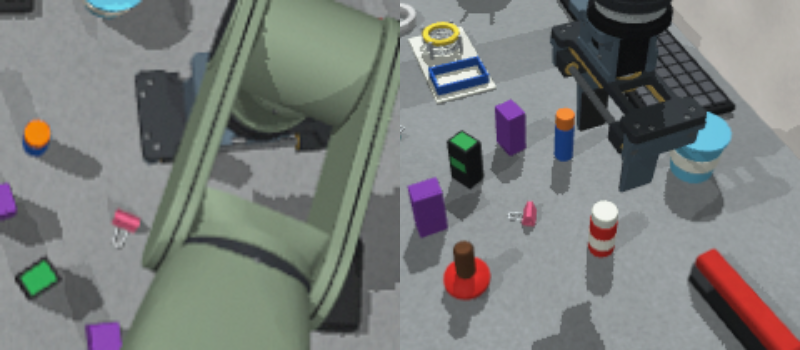

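Side view: the jaws (tips near crop (592,128) and (640,188)) straddle the bottle at crop (602,228) as predicted. The arm hides it in the top view. I'll descend and grip.

Call:
move_arm --force 20 --moves '[[[3,-0.1,-0.1],0,1],[[6,-0.1,-0.1],0,1],[[9,-0.1,-0.1],0,1],[[12,-0.1,-0.1],0,1],[[14,-0.1,-0.1],0,1],[[14.4,-0.1,-0.1],0,1],[[14.4,-0.1,-0.1],0,1],[[14.4,-0.1,-0.1],0,0],[[14.4,-0.1,-0.1],0,-0.5],[[14.4,-0.1,-0.1],0,-1],[[14.4,-0.1,-0.1],0,-1],[[14.4,-0.1,-0.1],0,-1],[[14.4,-0.1,-0.1],0,-1],[[14.4,-0.1,-0.1],0,-1]]'

```text
time_s: 3.95
ee_pos: [610.9, -245.0, 106.2]
ee_rot: [112.0, 90.0, -64.3]
force: [-0.2, -1.0, 0.1]
gripper_width: 33.2
```

```bash
python3 -c "
from h import *
plan(610.5,-245.5,106,-86.3)
grab('side','side2.png');b=cv2.imread('pics/side2.png')[130:340,170:410]
cv2.imwrite('pics/c2.png',cv2.resize(b,(640,560)))"
```

```text
t 3.95 pos [ 610.9 -245.   106.2] yaw_y -86.29 tilt [ 1.e-04 -3.e-04 -1.e+00] F [-0.2 -1.   0.1] w 33.2 q6 63.0
-> shift cm [0.02 0.04 0.04] turn 0.0
```

View pics/c2.png

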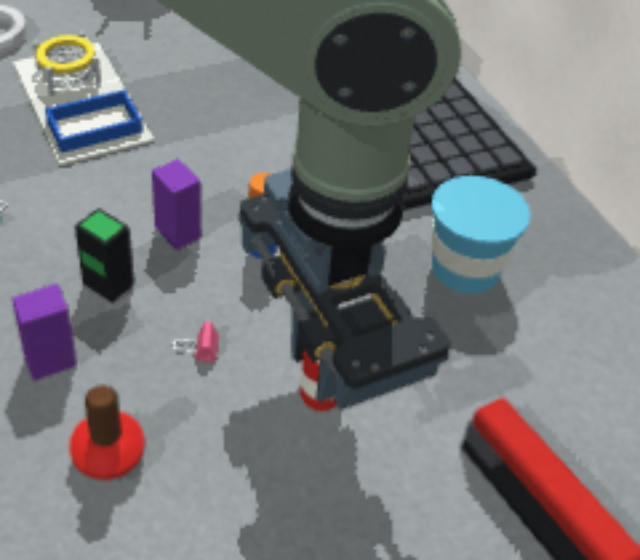

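Call:
move_arm --moves '[[[-2,0,0],0,-1],[[-5,0,0],0,-1],[[-9,0,0],0,-1],[[-12,0,0],0,-1],[[-14,0,0],0,-1],[[-14,0,0],0,-1]]'

```text
time_s: 4.75
ee_pos: [611.4, -245.1, 247.8]
ee_rot: [154.0, 89.8, -22.2]
force: [-0.4, 0.4, -0.7]
gripper_width: 33.4
```

```bash
python3 -c "
from h import *
plan(496,140.4,246,-86.3)
grab('side','side3.png');b=cv2.imread('pics/side3.png')[50:340,150:410]
cv2.imwrite('pics/c3.png',cv2.resize(b,(520,580)))"
```

```text
t 4.75 pos [ 611.4 -245.1  247.8] yaw_y -86.29 tilt [ 0.0032 -0.0013 -1.    ] F [-0.4  0.4 -0.7] w 33.4 q6 63.0
-> shift cm [  0.1  -39.22   9.02] turn 0.0
```

View pics/c3.png

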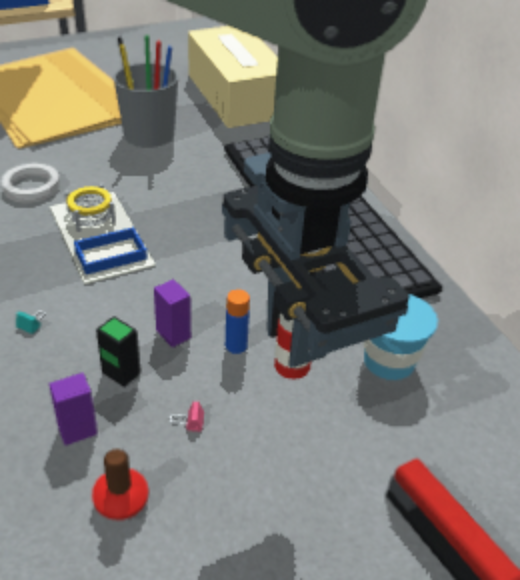

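The bottle is lifted in the jaws, upright at crop (292,345). Next is the transit.

Call:
move_arm --moves '[[[0,-2.5,0.6],0,-1],[[0,-6,1.4],0,-1],[[0,-10,2.3],0,-1],[[0,-14,3.2],0,-1],[[0,-18,4.1],0,-1],[[0,-22,5.1],0,-1],[[0,-26,6],0,-1],[[0,-30,6.9],0,-1],[[0,-34,7.8],0,-1],[[0,-37.5,8.6],0,-1],[[0,-39,9],0,-1],[[0,-39.2,9],0,-1],[[0,-39.2,9],0,-1],[[0,-39.2,9],0,-1]]'

```text
time_s: 6.55
ee_pos: [496.0, 139.4, 246.1]
ee_rot: [81.1, 90.0, -95.2]
force: [-0.3, -0.7, -0.7]
gripper_width: 33.6
```

```bash
python3 -c "
from h import *
plan(496,140.4,112,-86.3)
grab('side','side4.png');b=cv2.imread('pics/side4.png')[40:260,120:380]
grab('top','top4.png');a=cv2.imread('pics/top4.png')[150:290,120:290]
cv2.imwrite('pics/c4.png',np.hstack([cv2.resize(b,(400,340)),cv2.resize(a,(400,340))]))"
```

```text
t 6.55 pos [496.  139.4 246.1] yaw_y -86.36 tilt [-0.e+00 -5.e-04 -1.e+00] F [-0.3 -0.7 -0.7] w 33.6 q6 101.0
-> shift cm [ 1.341e+01 -1.000e-01 -1.000e-02] turn -0.001
```

View pics/c4.png

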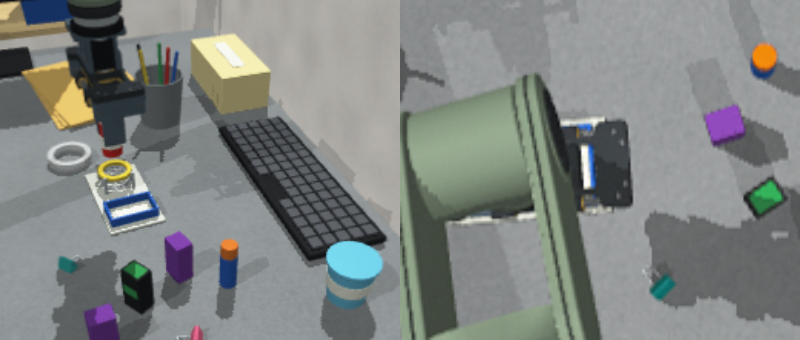

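```bash
python3 -c "
from m import *
s=cv2.cvtColor(cv2.imread('pics/side4.png'),cv2.COLOR_BGR2RGB)
h=cv2.cvtColor(s,cv2.COLOR_RGB2HSV)
m=cv2.inRange(h,(0,150,80),(10,255,255))|cv2.inRange(h,(172,150,80),(180,255,255))
m[:, :170]=0;m[:,215:]=0;m[:110]=0;m[160:]=0
for y in range(110,160):
  x=np.where(m[y])[0]
  if len(x): print(y,x.min(),x.max(),end=' | ')
print(); [print(z,proj('side',[496,139.4,z])) for z in(140,145,152)]
print(proj('side',[496+17*.947,139.4-17*.32,145]),proj('side',[496-17*.947,139.4+17*.32,145]))"
```

```text
120 184 184 | 121 184 185 | 122 184 185 | 123 185 185 | 124 185 185 | 125 185 186 | 126 185 186 | 127 186 186 | 136 197 198 | 137 187 198 | 138 187 198 | 139 187 198 | 140 188 197 | 141 190 194 | 
140 [193.07996213 137.97499726]
145 [192.86706583 136.31165188]
152 [192.56620771 133.96210568]
[199.51434422 136.31344832] [186.21543422 136.30845176]
```

Call:
move_arm --moves '[[[3,-0.12,0],0,-1],[[6,-0.12,0],0,-1],[[9,-0.12,0],0,-1],[[11,-0.12,0],0,-1],[[12.2,-0.12,0],0,-1],[[13,-0.12,0],0,-1],[[13.4,-0.12,0],0,-1],[[13.4,-0.12,0],0,-1],[[13.4,-0.12,0],0,-1]]'

```text
time_s: 7.78
ee_pos: [495.9, 141.7, 112.8]
ee_rot: [-173.3, 89.9, 10.4]
force: [-0.2, 0.9, -1.2]
gripper_width: 33.9
```

```bash
python3 -c "
from h import *
plan(496,140.4,112,-86.3)
grab('side','side5.png');b=cv2.imread('pics/side5.png')[80:230,150:300]
grab('top','top5.png');a=cv2.imread('pics/top5.png')[150:290,120:290]
cv2.imwrite('pics/c5.png',np.hstack([cv2.resize(b,(400,400)),cv2.resize(a,(400,400))]))"
```

```text
t 7.78 pos [495.9 141.7 112.8] yaw_y -86.29 tilt [ 1.2e-03  2.0e-04 -1.0e+00] F [-0.2  0.9 -1.2] w 33.9 q6 101.0
-> shift cm [0.08 0.13 0.  ] turn 0.0
```

View pics/c5.png

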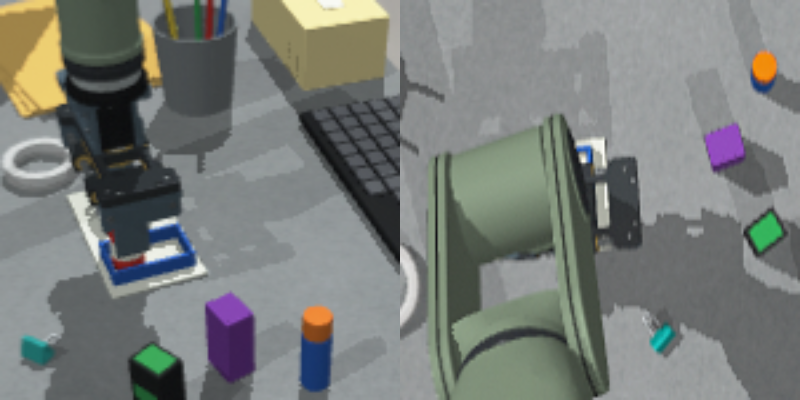

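The bottle is inside the bay's −x half (crop (127,262)). I'll lower it the last mm, release and rise.

Call:
move_arm --moves '[[[0.15,0,0],0,-1],[[0.15,0,0],0,-1],[[0.15,0,0],0,-0.2],[[0.15,0,0],0,0],[[0.15,0,0],0,0.4],[[0.15,0,0],0,0.5],[[0.15,0,0],0,0.5],[[-2,0,0],0,0.5],[[-5,0,0],0,0.5],[[-9,0,0],0,0.5],[[-12,0,0],0,0.5],[[-14,0,0],0,1],[[-14,0,0],0,1]]'

```text
time_s: 9.5
ee_pos: [496.2, 141.8, 253.6]
ee_rot: [-170.8, 89.8, 12.9]
force: [-0.2, 0.6, -0.4]
gripper_width: 85.4
```

```bash
python3 -c "
from h import *
plan(477,-76.3,250,-58.5)"
```

```text
t 9.5 pos [496.2 141.8 253.6] yaw_y -86.29 tilt [ 3.6e-03  8.0e-04 -1.0e+00] F [-0.2  0.6 -0.4] w 85.4 q6 101.0
-> shift cm [ 0.34 21.64  3.33] turn -0.485
```

Call:
move_arm --moves '[[[0,2.5,0.4],-0.06,1],[[0,6,0.9],-0.14,1],[[0,10,1.5],-0.24,1],[[0,14,2.2],-0.34,1],[[0,18,2.8],-0.42,1],[[0.2,20.5,3.2],-0.47,1],[[0.2,21.5,3.3],-0.485,1],[[0.2,21.6,3.3],-0.485,1],[[0.2,21.6,3.3],-0.485,1],[[0.2,21.6,3.3],-0.485,1]]'

```text
time_s: 10.75
ee_pos: [476.7, -75.3, 250.2]
ee_rot: [-102.4, 90.0, 109.1]
force: [0.5, 0.8, -0.1]
gripper_width: 91.4
```

```bash
python3 -c "
from h import *
plan(477,-76.3,106,-58.5)
grab('side','side6.png');b=cv2.imread('pics/side6.png')[80:280,130:330]
grab('top','top6.png');a=cv2.imread('pics/top6.png')[150:290,120:290]
cv2.imwrite('pics/c6.png',np.hstack([cv2.resize(b,(400,400)),cv2.resize(a,(400,400))]))"
```

```text
t 10.75 pos [476.7 -75.3 250.2] yaw_y -58.44 tilt [-0.e+00  1.e-04 -1.e+00] F [ 0.5  0.8 -0.1] w 91.4 q6 48.0
-> shift cm [14.42  0.1   0.03] turn 0.001
```

View pics/c6.png

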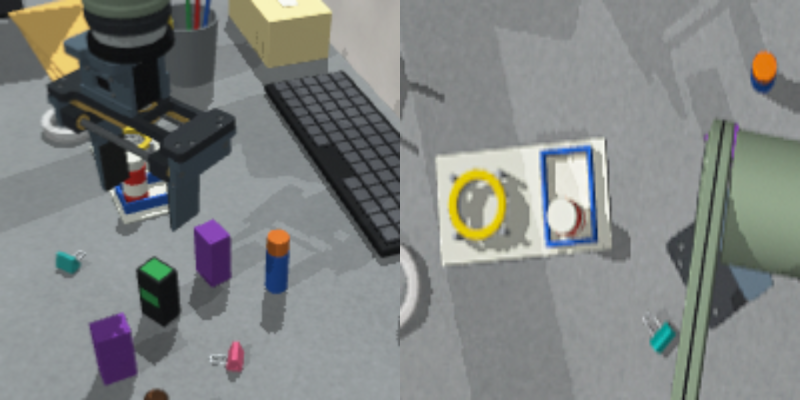

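The bottle stands upright at the −x end of the bay (top crop (564,216)). The jaws are over the dater (side crop (158,290)), so I'll descend and grip.

Call:
move_arm --force 20 --moves '[[[3,0.1,0],0,1],[[6,0.1,0],0,1],[[9,0.1,0],0,1],[[12,0.1,0],0,1],[[14,0.1,0],0,1],[[14.4,0.1,0],0,1],[[14.4,0.1,0],0,1],[[14.4,0.1,0],0,0.3],[[14.4,0.1,0],0,0],[[14.4,0.1,0],0,-0.5],[[14.4,0.1,0],0,-1],[[14.4,0.1,0],0,-1],[[14.4,0.1,0],0,-1]]'

```text
time_s: 12.48
ee_pos: [477.1, -76.9, 106.2]
ee_rot: [-29.8, 90.0, -178.3]
force: [-0.8, 0.1, 0.2]
gripper_width: 37.8
```

Run:
```python
from m import *
plan(477,-76.3,250,-58.5)
t=cv2.cvtColor(cv2.imread('pics/top6.png'),cv2.COLOR_BGR2RGB)
c=blob(t,(0,0,150),(180,60,255),(291,352,306,368)); 
print('cap',np.round(cen(c),1),cv2.boundingRect(c),onz('top',cen(c),79).round(1))
c=blob(t,(105,120,60),(125,255,255),(275,305,325,385)); print('bay',cv2.minAreaRect(world('top',c,22)))
c=blob(t,(22,120,120),(34,255,255),(210,320,265,380)); print('ring',cv2.minAreaRect(world('top',c,38)),cv2.fitEllipse(world('top',c,38)))
grab('side','side7.png');cv2.imwrite('pics/c7.png',cv2.resize(cv2.imread('pics/side7.png')[100:300,130:330],(500,500)))
```

```text
t 12.47 pos [477.1 -76.9 106.2] yaw_y -58.5 tilt [-1.e-04 -0.e+00 -1.e+00] F [-0.8  0.1  0.2] w 37.8 q6 48.0
-> shift cm [-14.38  -0.06  -0.02] turn 0.0
cap [189.5 228. ] (186, 225, 9, 9) [488.2 138.2  79. ]
bay ((516.1797485351562, 141.33596801757812), (88.53271484375, 58.50125503540039), 4.356606960296631)
ring ((510.0898742675781, 241.24864196777344), (60.964088439941406, 62.90786361694336), 89.7345199584961) ((509.48583984375, 241.45889282226562), (62.51747131347656, 62.851585388183594), 116.47132873535156)
```

View pics/c7.png

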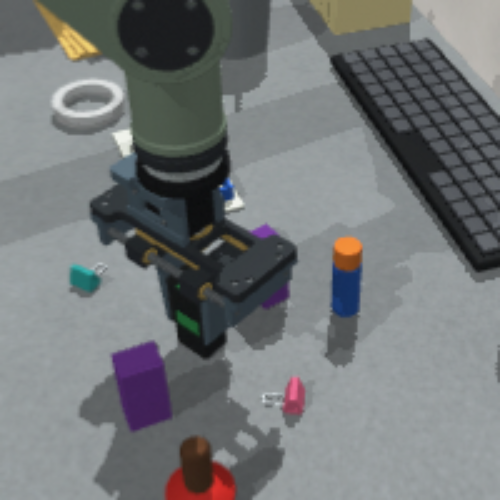

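Gripped at 37.8 mm, matching the 38 mm side. The cap region was clipped, so I'll remeasure it from the same picture, then lift.

Run:
```python
from m import *
t=cv2.imread('pics/top6.png')
cv2.imwrite('pics/c8.png',cv2.resize(t[195:245,165:215],(600,600),interpolation=cv2.INTER_NEAREST))
h=cv2.cvtColor(t,cv2.COLOR_BGR2HSV)
```

```text
(no output)
```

View pics/c8.png

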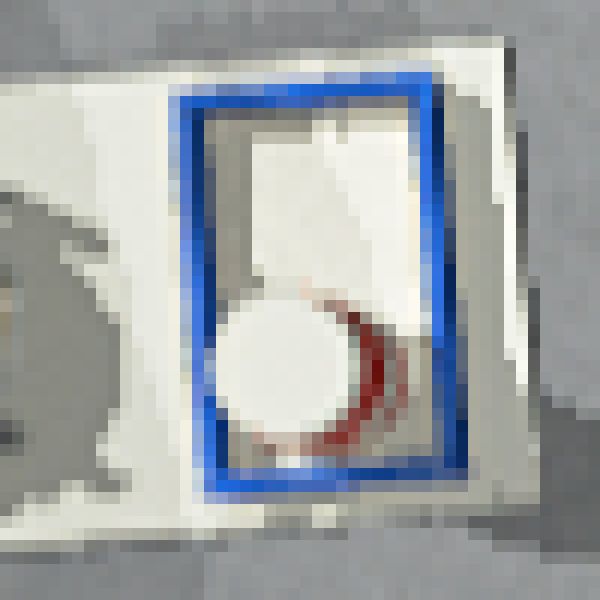

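Call:
move_arm --moves '[[[-2,0,0],0,-1],[[-5,0,0],0,-1],[[-9,0,0],0,-1],[[-12,0,0],0,-1],[[-14,0,0],0,-1],[[-14,0,0],0,-1],[[-14,0,0],0,-1]]'

```text
time_s: 13.4
ee_pos: [476.5, -76.8, 245.2]
ee_rot: [-38.9, 89.9, 172.6]
force: [-0.0, 0.0, -1.2]
gripper_width: 38.1
```

Run:
```python
from h import *
p=onz('top',(188.1,225.1),79); print('bottle',p)
b=np.array([516.1,141.6]); a=np.radians(3.8); R=np.array([[np.cos(a),-np.sin(a)],[np.sin(a),np.cos(a)]])
print('in bay',R.T@(p[:2]-b)); t=b+R@[19.5,0]; print('dater target',t)
plan(t[0],t[1],246,-86.2)
grab('side','side9.png');cv2.imwrite('pics/c9.png',cv2.resize(cv2.imread('pics/side9.png')[60:260,130:330],(500,500)))
```

```text
bottle [495.67560278 141.65050782  79.        ]
in bay [-20.37614619   1.40400125]
dater target [535.55712863 142.89234106]
t 13.4 pos [476.5 -76.8 245.2] yaw_y -58.5 tilt [-2.e-03  3.e-04 -1.e+00] F [-0.   0.  -1.2] w 38.1 q6 48.0
-> shift cm [ -0.09 -15.65 -16.51] turn 0.483
```

View pics/c9.png

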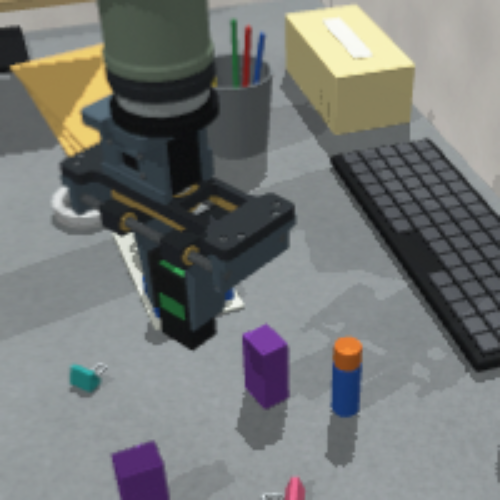

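The dater is held and upright (crop (185,290)). The bottle measures (-20.4, 1.4) mm in the bay, which is good. Next I'll transit over the bay's +x half.

Call:
move_arm --moves '[[[0,-2,-2],0.06,-1],[[0,-4.5,-4.7],0.14,-1],[[0,-7.5,-7.9],0.24,-1],[[0,-10.5,-11],0.34,-1],[[0,-13,-13.7],0.42,-1],[[0,-15,-15.8],0.47,-1],[[0,-15.6,-16.5],0.483,-1],[[0,-15.6,-16.5],0.483,-1],[[0,-15.6,-16.5],0.483,-1],[[0,-15.6,-16.5],0.483,-1]]'

```text
time_s: 14.7
ee_pos: [536.1, 141.3, 246.3]
ee_rot: [75.4, 90.0, -100.8]
force: [-0.4, -0.6, -0.3]
gripper_width: 37.9
```

Run:
```python
from h import *
plan(535.6,142.5,112.5,-86.2)
b=grab('side','side10.png');cv2.imwrite('pics/c10.png',cv2.resize(cv2.imread('pics/side10.png')[60:200,150:290],(560,560)))
for z in (141,147): print(proj('side',[535.6,142.5,z]))
```

```text
t 14.7 pos [536.1 141.3 246.3] yaw_y -86.23 tilt [-1.e-04 -3.e-04 -1.e+00] F [-0.4 -0.6 -0.3] w 37.9 q6 100.0
-> shift cm [13.38 -0.12  0.05] turn -0.001
[207.80559883 134.349039  ]
[207.61732221 132.35985978]
```

View pics/c10.png

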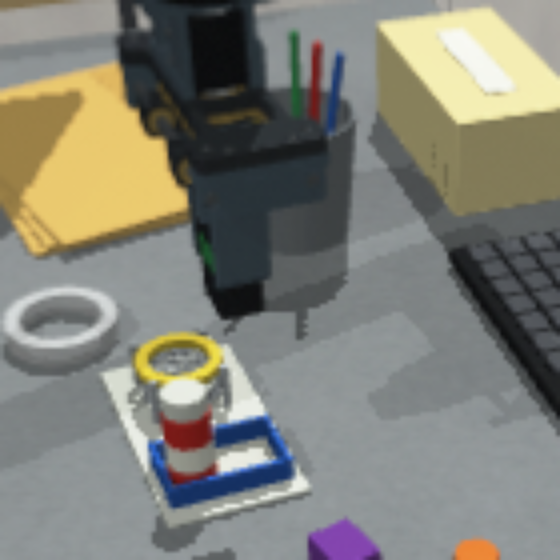

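Run:
```python
from h import *
a=np.radians(3.8)
for u,v in((-15,-19),(15,-19),(-15,19)):
    p=proj('side',[536.1+u*np.cos(a)-v*np.sin(a),141.3+u*np.sin(a)+v*np.cos(a),140.1]); print(u,v,((p-[150,60])*4+2).round(0))
```

```text
-15 -19 [221. 321.]
15 -19 [266. 311.]
-15 19 [204. 292.]
```

Call:
move_arm --moves '[[[3,-0.1,0],0,-1],[[6,-0.1,0],0,-1],[[9,-0.1,0],0,-1],[[11,-0.1,0],0,-1],[[12.2,-0.1,0],0,-1],[[13,-0.1,0],0,-1],[[13.4,-0.1,0],0,-1],[[13.4,-0.1,0],0,-1],[[13.4,-0.1,0],0,-1]]'

```text
time_s: 15.88
ee_pos: [536.6, 143.4, 112.8]
ee_rot: [-174.3, 89.9, 9.5]
force: [0.7, 0.1, 0.1]
gripper_width: 37.8
```

Run:
```python
from h import *
plan(535.6,142.5,111.4,-86.2)
b=grab('side','side11.png');cv2.imwrite('pics/c11.png',cv2.resize(cv2.imread('pics/side11.png')[80:220,150:290],(560,560)))
```

```text
t 15.88 pos [536.6 143.4 112.8] yaw_y -86.17 tilt [ 1.2e-03  2.0e-04 -1.0e+00] F [0.7 0.1 0.1] w 37.8 q6 100.0
-> shift cm [0.14 0.08 0.1 ] turn 0.001
```

View pics/c11.png

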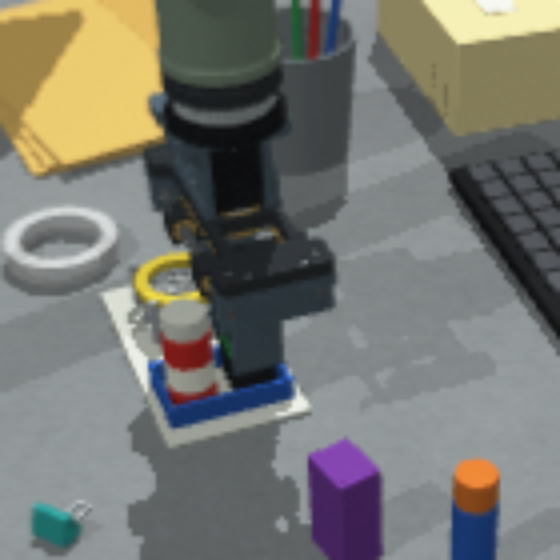

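The dater is inside the bay beside the bottle (crop (250,375)). I'll set it down, release and rise.

Call:
move_arm --moves '[[[0.15,0.05,0.05],0,-1],[[0.15,0.05,0.05],0,-1],[[0.15,0.05,0.05],0,-0.1],[[0.15,0.05,0.05],0,0.1],[[0.15,0.05,0.05],0,0.4],[[0.15,0.05,0.05],0,0.5],[[0.15,0.05,0.05],0,0.5],[[-2,0,0],0,0.5],[[-5,0,0],0,0.5],[[-9,0,0],0,0.5],[[-12,0,0],0,0.5],[[-14,0,0],0,1],[[-14,0,0],0,1]]'

```text
time_s: 17.55
ee_pos: [536.9, 143.5, 253.7]
ee_rot: [-171.4, 89.8, 12.4]
force: [-0.8, -0.4, -0.7]
gripper_width: 85.5
```

Run:
```python
from h import *
plan(435.5,-244.5,260,-66.2)
```

```text
t 17.55 pos [536.9 143.5 253.7] yaw_y -86.18 tilt [ 3.6e-03  8.0e-04 -1.0e+00] F [-0.8 -0.4 -0.7] w 85.5 q6 100.0
-> shift cm [-0.7  38.03 12.7 ] turn -0.349
```

Call:
move_arm --moves '[[[0,2.5,0.8],0,1],[[0,6,2],0,1],[[0,10,3.3],0,1],[[0,14,4.7],0,1],[[0,18,6],0,1],[[0,22,7.3],0,1],[[0,26,8.7],0,1],[[0,30,10],0,1],[[0,34,11.3],0,1],[[0,36.8,12.3],0,1],[[0,37.8,12.7],0,1],[[0,38,12.7],0,1],[[0,38,12.7],0,1],[[0,38,12.7],0,1]]'

```text
time_s: 19.3
ee_pos: [435.2, -243.4, 252.2]
ee_rot: [-99.4, 90.0, 84.5]
force: [0.2, -0.5, -0.7]
gripper_width: 91.1
```

Run:
```python
from m import *
plan(435.5,-244.5,115,-86.2)
t=grab('top','top12.png');grab('side','side12.png')
a=cv2.imread('pics/top12.png')[185:265,120:220];b=cv2.imread('pics/side12.png')[90:320,150:350]
cv2.imwrite('pics/c12.png',np.hstack([cv2.resize(a,(450,400),interpolation=cv2.INTER_NEAREST),cv2.resize(b,(348,400))]))
c=blob(t,(45,120,60),(80,255,255),(290,320,315,360)); print('dater',cen(c),onz('top',cen(c),79),cv2.minAreaRect(world('top',c,79)))
```

```text
t 19.3 pos [ 435.2 -243.4  252.2] yaw_y -86.1 tilt [ 0.e+00  2.e-04 -1.e+00] F [ 0.2 -0.5 -0.7] w 91.1 q6 56.0
-> shift cm [13.72  0.11 -0.02] turn 0.002
dater (189.08823529411765, 208.7377450980392) [536.89608025 138.78473351  79.        ] ((537.4535522460938, 139.01739501953125), (20.326648712158203, 22.88811492919922), 89.48423767089844)
```

View pics/c12.png

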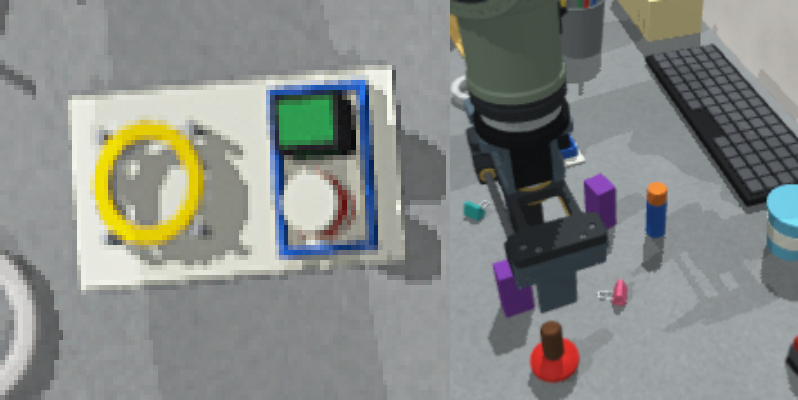

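Both parts stand in the bay: green patch at crop (305,120), cap at (312,203). Next I'll grip the seal by its handle.

Call:
move_arm --force 50 --moves '[[[3,0.1,0],0,1],[[6,0.1,0],0,1],[[9,0.1,0],0,1],[[11.5,0.1,0],0,1],[[13.2,0.1,0],0,1],[[13.7,0.1,0],0,1],[[13.7,0.1,0],0,1],[[13.7,0.1,0],0,0],[[13.7,0.1,0],0,-0.4],[[13.7,0.1,0],0,-0.6],[[13.7,0.1,0],0,-1],[[13.7,0.1,0],0,-1],[[13.7,0.1,0],0,-1],[[13.7,0.1,0],0,-1]]'

```text
time_s: 21.15
ee_pos: [435.0, -245.3, 115.3]
ee_rot: [105.2, 90.0, -71.0]
force: [-0.4, -0.7, 0.0]
gripper_width: 24.2
```

Call:
move_arm --moves '[[[-2,0,0],0,-1],[[-5,0,0],0,-1],[[-9,0,0],0,-1],[[-12,0,0],0,-1],[[-14,0,0],0,-1],[[-14,0,0],0,-1],[[-14,0,0],0,-1]]'

```text
time_s: 22.02
ee_pos: [434.4, -245.0, 254.1]
ee_rot: [-32.9, 89.9, 150.9]
force: [-1.0, 0.0, -1.6]
gripper_width: 23.2
```

Run:
```python
from m import *
plan(510,241.2,256,-86.2)
t=grab('top','top13.png');grab('side','side13.png')
b=cv2.imread('pics/side13.png')[90:320,150:350]
cv2.imwrite('pics/c13.png',cv2.resize(b,(520,598)))
```

```text
t 22.02 pos [ 434.4 -245.   254.1] yaw_y -86.17 tilt [-0.002   0.0011 -1.    ] F [-1.   0.  -1.6] w 23.2 q6 55.0
-> shift cm [ -0.15 -48.01 -10.79] turn 0.0
```

View pics/c13.png

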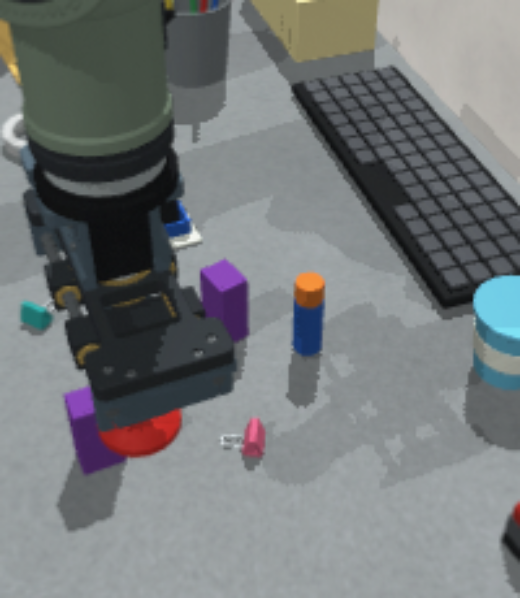

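The seal is lifted, its flange visible at crop (140,430). Next is the transit to above the ring.

Call:
move_arm --moves '[[[0,-2.2,-0.5],0,-1],[[0,-5.5,-1.2],0,-1],[[0,-9.5,-2.1],0,-1],[[0,-13.5,-3],0,-1],[[0,-17.5,-3.9],0,-1],[[0,-21.5,-4.8],0,-1],[[0,-25.5,-5.7],0,-1],[[0,-29.5,-6.6],0,-1],[[0,-33.5,-7.5],0,-1],[[0,-37.5,-8.4],0,-1],[[0,-41.5,-9.3],0,-1],[[0,-45,-10.1],0,-1],[[0,-47.2,-10.6],0,-1],[[0,-48,-10.8],0,-1],[[0,-48,-10.8],0,-1],[[0,-48,-10.8],0,-1],[[0,-48,-10.8],0,-1]]'

```text
time_s: 24.25
ee_pos: [510.7, 239.9, 255.4]
ee_rot: [102.8, 90.0, -73.4]
force: [-0.0, -1.0, -1.1]
gripper_width: 23.1
```

Run:
```python
from m import *
plan(510,241.2,155,-86.2)
t=grab('top','top14.png');s=grab('side','side14.png')
b=cv2.imread('pics/side14.png')[40:190,130:280]
cv2.imwrite('pics/c14.png',cv2.resize(b,(600,600)))
h=cv2.cvtColor(s,cv2.COLOR_RGB2HSV); m=cv2.inRange(h,(0,150,80),(10,255,255)); m[:,:150]=0;m[:,235:]=0;m[125:]=0
for y in range(60,125):
  x=np.where(m[y])[0]
  if len(x)>3: print(y,x.min(),x.max(),end=' | ')
print(); st=status.state()['ee_pos']
for z in (-115,-101,-83): print(z,proj('side',st+[0,0,z]).round(1))
for sg in(1,-1): print(proj('side',st+[28*.947*sg,-28*.32*sg,-101]).round(1))
```

```text
t 24.25 pos [510.7 239.9 255.4] yaw_y -86.24 tilt [ 1.e-04 -3.e-04 -1.e+00] F [-0.  -1.  -1.1] w 23.1 q6 110.0
-> shift cm [10.04 -0.14  0.06] turn -0.001
109 183 198 | 110 182 199 | 111 181 200 | 112 181 200 | 113 181 200 | 114 181 199 | 115 181 199 | 116 182 198 | 117 182 197 | 118 184 195 | 119 187 192 | 
-115 [190.7 118. ]
-101 [190.1 113.5]
-83 [189.3 107.5]
[200.3 113.5]
[179.9 113.4]
```

View pics/c14.png

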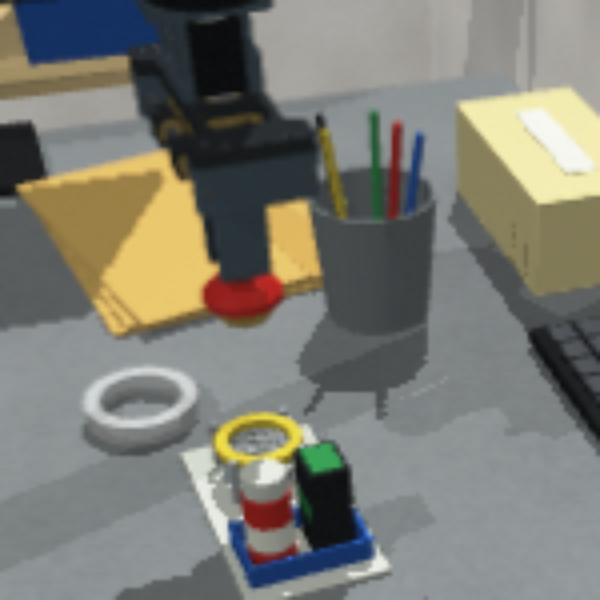

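Call:
move_arm --moves '[[[2.5,-0.06,0.1],0,-1],[[5.5,-0.06,0.2],0,-1],[[8,-0.06,0.2],0,-1],[[9.2,-0.06,0.2],0,-1],[[9.5,-0.06,0.2],0,-1],[[9.5,-0.06,0.2],0,-1],[[9.5,-0.06,0.2],0,-1],[[9.5,-0.06,0.2],0,-1]]'

```text
time_s: 25.35
ee_pos: [508.9, 241.4, 160.9]
ee_rot: [-163.7, 89.9, 20.1]
force: [-0.5, 0.4, -1.9]
gripper_width: 23.2
```

Run:
```python
from m import *
plan(508.9,241.5,145,-86.2)
t=grab('top','top15.png');s=grab('side','side15.png')
b=cv2.imread('pics/side15.png')[90:190,145:245]
cv2.imwrite('pics/c15.png',cv2.resize(b,(600,600),interpolation=cv2.INTER_NEAREST))
for y in [149,150,151]: pass
h=cv2.cvtColor(s,cv2.COLOR_RGB2HSV); m=cv2.inRange(h,(0,150,80),(10,255,255)); m[:,:150]=0;m[:,235:]=0
for y in range(110,150):
  x=np.where(m[y])[0]
  if len(x)>3: print(y,x.min(),x.max(),end=' | ')
print()
h=cv2.cvtColor(cv2.cvtColor(cv2.imread('pics/side6.png'),cv2.COLOR_BGR2RGB),cv2.COLOR_RGB2HSV)
h=cv2.cvtColor(cv2.imread('pics/side0.png'),cv2.COLOR_BGR2HSV)
m=cv2.inRange(h,(22,120,100),(34,255,255));m[:,:165]=0;m[:,225:]=0;m[:135]=0;m[165:]=0
for y in range(135,165):
  x=np.where(m[y])[0]
  if len(x)>1: print(y,x.min(),x.max(),end=' | ')
print()
for c in([509.5,241.6],):
  for sg in(1,0,-1): print(proj('side',[c[0]+33*.947*sg,c[1]-33*.32*sg,36]).round(1))
  for sg in(1,-1): print(proj('side',[c[0]+33*.32*sg,c[1]+33*.947*sg,38]).round(1))
```

```text
t 25.35 pos [508.9 241.4 160.9] yaw_y -86.17 tilt [ 1.3e-03  5.0e-04 -1.0e+00] F [-0.5  0.4 -1.9] w 23.2 q6 110.0
-> shift cm [ 1.59 -0.01  0.  ] turn 0.001
139 186 202 | 140 185 202 | 141 184 202 | 142 184 202 | 143 184 202 | 144 185 201 | 145 185 200 | 146 186 199 | 147 187 198 | 148 190 195 | 
143 192 197 | 144 189 201 | 145 187 203 | 146 186 203 | 147 184 204 | 148 184 204 | 149 184 205 | 150 183 204 | 151 184 204 | 152 184 204 | 153 184 203 | 154 185 202 | 155 186 201 | 156 190 198 | 157 192 193 | 
[205.3 149.1]
[194.2 149.1]
[183.1 149.1]
[195.4 142.3]
[192.8 155. ]
```

View pics/c15.png

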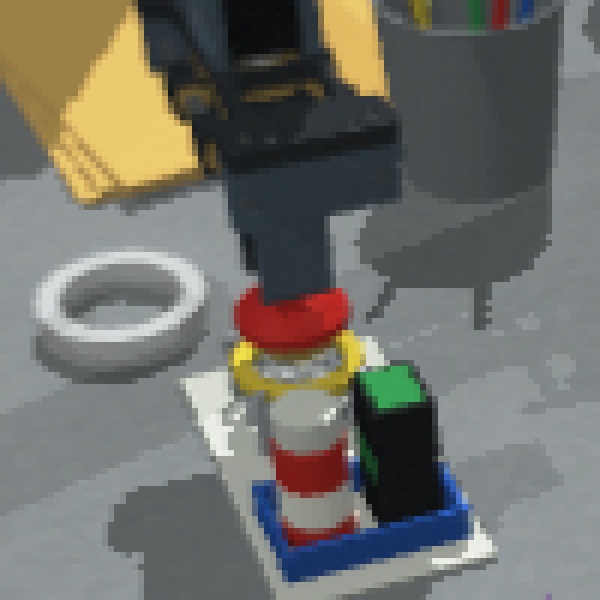

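The seal's flange (crop (293,317)) is above and concentric with the ring (crop (297,367)). I'll lower it in slowly.

Call:
move_arm --moves '[[[0.4,0,0],0,-1],[[0.8,0,0],0,-1],[[1.2,0,0],0,-1],[[1.6,0,0],0,-1],[[1.8,0,0],0,-1],[[2,0,0],0,-1],[[2,0,0],0,-1],[[2,0,0],0,-1]]'

```text
time_s: 26.45
ee_pos: [508.7, 241.3, 140.3]
ee_rot: [-174.7, 90.0, 9.1]
force: [0.1, 0.9, -1.1]
gripper_width: 23.2
```

Run:
```python
from m import *
plan(508.9,241.5,125,-86.2)
s=grab('side','side16.png')
b=cv2.imread('pics/side16.png')[90:190,145:245]
cv2.imwrite('pics/c16.png',cv2.resize(b,(600,600),interpolation=cv2.INTER_NEAREST))
```

```text
t 26.45 pos [508.7 241.3 140.3] yaw_y -86.18 tilt [ 3.e-04  0.e+00 -1.e+00] F [ 0.1  0.9 -1.1] w 23.2 q6 110.0
-> shift cm [ 1.53 -0.02 -0.02] turn 0.0
```

View pics/c16.png

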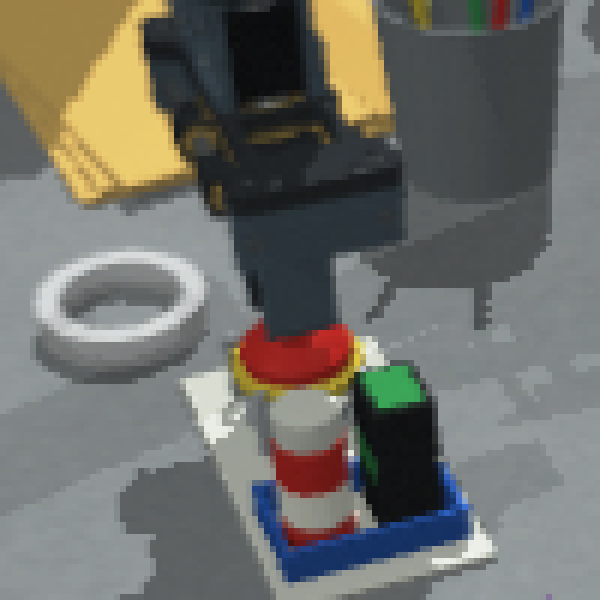

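The plug has entered the ring without force, with the flange just above it (crop (297,352)). Now I'll press.

Call:
move_arm --force 60 --moves '[[[0.2,0,0],0,-1],[[0.4,0,0],0,-1],[[0.6,0,0],0,-1],[[0.8,0,0],0,-1],[[0.8,0,0],0,-1],[[0.8,0,0],0,-1]]'

```text
time_s: 27.25
ee_pos: [508.9, 241.4, 132.7]
ee_rot: [-166.3, 89.9, 17.6]
force: [-0.4, -0.4, 5.7]
gripper_width: 23.2
```

```bash
python3 -c "
from h import *
plan(508.9,241.5,125,-86.2)"
```

```text
t 27.25 pos [508.9 241.4 132.7] yaw_y -86.17 tilt [ 9.e-04  3.e-04 -1.e+00] F [-0.4 -0.4  5.7] w 23.2 q6 110.0
-> shift cm [ 0.77 -0.01  0.  ] turn 0.001
```

Call:
move_arm --moves '[[[0.2,0,0],0,-1],[[0.4,0,0],0,-1],[[0.6,0,0],0,-1],[[0.75,0,0],0,-1],[[0.9,0,0],0,-1],[[0.9,0,0],0,-1],[[0.9,0,0],0,-1],[[0.9,0,0],0,-1]]'

```text
time_s: 28.25
ee_pos: [508.9, 241.4, 125.1]
ee_rot: [-165.2, 89.9, 18.7]
force: [-2.0, -0.7, 15.3]
gripper_width: 23.1
```

```bash
python3 -c "
from h import *
plan(508.9,241.5,125,-86.2)
s=grab('side','side17.png')
b=cv2.imread('pics/side17.png')[90:190,145:245]
cv2.imwrite('pics/c17.png',cv2.resize(b,(600,600),interpolation=cv2.INTER_NEAREST))"
```

```text
t 28.25 pos [508.9 241.4 125.1] yaw_y -86.17 tilt [ 1.5e-03  5.0e-04 -1.0e+00] F [-2.  -0.7 15.3] w 23.1 q6 110.0
-> shift cm [ 0.01 -0.01  0.  ] turn 0.0
```

View pics/c17.png

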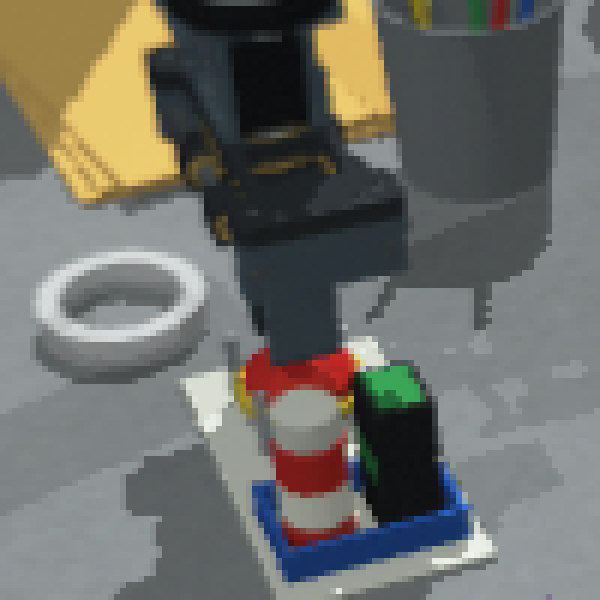

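At the stop: the force jumped to 15 N at TCP z 125.1, against a predicted 125.3. I'll hold briefly and recheck before handing in.

Call:
move_arm --moves '[[[0,0,0],0,-1],[[0,0,0],0,-1],[[0,0,0],0,-1],[[0,0,0],0,-1],[[0,0,0],0,-1],[[0,0,0],0,-1]]'

```text
time_s: 29.05
ee_pos: [508.9, 241.4, 125.2]
ee_rot: [-165.1, 89.9, 18.8]
force: [-3.5, -1.3, 14.3]
gripper_width: 23.1
```

```bash
python3 -c "
from h import *
plan(508.9,241.5,125,-86.2)
grab('top','top18.png')
cv2.imwrite('pics/top18b.png',cv2.resize(cv2.imread('pics/top18.png'),(800,600)))"
```

```text
t 29.05 pos [508.9 241.4 125.2] yaw_y -86.17 tilt [ 1.5e-03  5.0e-04 -1.0e+00] F [-3.5 -1.3 14.3] w 23.1 q6 110.0
-> shift cm [ 0.02 -0.01  0.  ] turn 0.001
```

View pics/top18b.png

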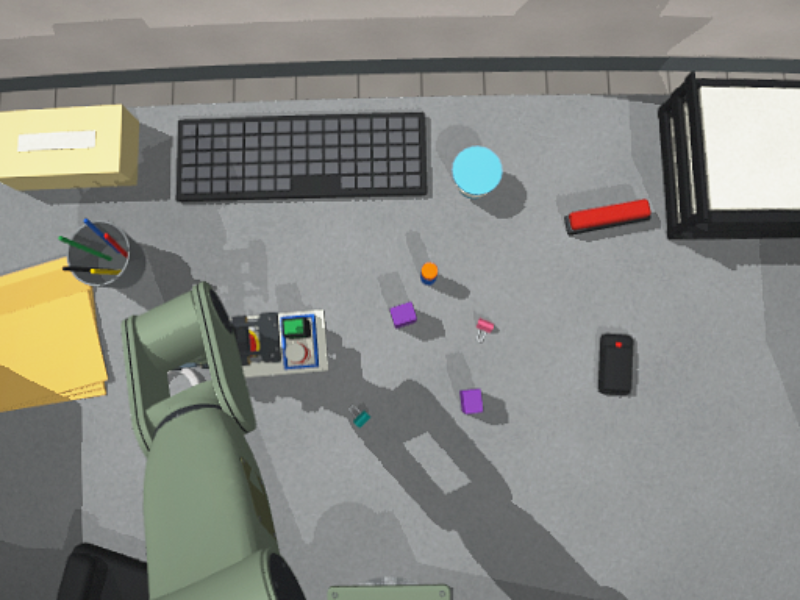

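All bystanders are where they were; bottle and dater stand in the bay at (298,352) and (295,327).

```bash
python3 -c "
from h import *
print(env.job_done()); print(status.state()['force'].round(1))"
```

```text
the job is handed in; nothing more can be done
None
the job is handed in; nothing more can be done
```

The ink bottle and date stamp are released side by side in the bay. The seal is in the ring, pressed to the stop and still held by the gripper. I handed the job in at about 29 s of the 72 s allowed; it gives no verdict.

- **Bay:** The bottle measured 20 mm to the −x side and 1.4 mm off in y. The date stamp was set down about 20 mm to the +x side. Both look upright and clear of the fingers in the last pictures.
- **Seal:** It went into the ring with no side force. At the end the tool was at z 125.2 mm, where I expected about 125.3 mm at the stop. The push was about 14 N and the grip was set to 60 N.
- **Bystanders:** In the last top view the others are where they started. The arm hid most of the tape, but nothing passed near it.
- **Weak checks:**
  - My last measurement of the date stamp was cut off at the edge of the search region, so its position rests on where I released it and on the pictures.
  - The ring's travel was worked out from tool height and force, not seen directly.
  - A sideways force of about 3.5 N was present at the end.

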